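# Sweep the used tube caps off the bench into the waste bin

## Task

The used caps of three centrifuge tubes lie loose on the bench. Sweep all three along the worktop with your fingers and over the end of the bench into the steel waste bin hanging there; do not pick any of them up, and leave everything else on the bench standing where it is.

Things in the scene. Friction and masses are not known exactly. Their poses are not given: they have to be found in the camera images.
- cap_a: loose used screw cap of a 50 ml centrifuge tube, ribbed blue plastic disc, 35 mm across and 14 mm high, 10 to 16 g, lying flat on the worktop; origin at the centre of its underside, z up
- cap_b: the same: loose used screw cap of a 50 ml centrifuge tube, ribbed blue plastic disc, 35 mm across and 14 mm high, 10 to 16 g, lying flat on the worktop; origin at the centre of its underside, z up
- cap_c: the same: loose used screw cap of a 50 ml centrifuge tube, ribbed blue plastic disc, 35 mm across and 14 mm high, 10 to 16 g, lying flat on the worktop; origin at the centre of its underside, z up
- bin_mouth (a point): centre of the mouth of the open steel waste bin, at rim height, 12 mm below the worktop. The bin hangs outside the bench's end on the robot's right, fixed for the run: mouth 184 mm along x by 164 mm along y inside 3 mm walls, 160 mm deep; axes as the world's. Nothing of it rises above the worktop
- bench_end (a point): point on the top edge of the bench's end, abreast of the middle of the bin's mouth (91 mm to its +y side). The end runs straight along x, a plain square edge with no lip; the worktop lies on its +y side, and the bin's near wall stands 6 mm outside it
- sample_jar: to be left alone: upright round jar, white with a blue lid, 41 mm across, 50 mm high; origin at the centre of its underside
- cryovial_a: to be left alone: small upright vial, clear with a blue cap, 13 mm across, 48 mm high, easily knocked over; origin at the centre of its underside
- cryovial_b: to be left alone: a second vial just like cryovial_a
- marker_pen: to be left alone: marker pen lying on the bench, 135 mm long along its x axis, 12 mm thick; origin under its middle
- well_plate: to be left alone: white 96-well plate lying flat, 128 mm (its x) by 86 mm (its y), 16 mm high; origin at the centre of its underside
- tip_box: to be left alone: closed pipette-tip box, grey with a clear lid, 122 mm (its x) by 83 mm (its y), 54 mm high; origin at the centre of its underside
- pipette: to be left alone: white hand pipette lying on the bench, 250 mm long along its x axis (from -135 to +115 mm), 38 mm across its finger rest, 26 mm high; origin under its middle
Things that resemble listed ones, but are neither listed nor needed, are in the scene too. What is shaped like the cap_a but orange is not meant.

How it is judged:
At the end, for the whole second after the job is handed in: All three caps lie at rest (under 0.05 m/s) inside the waste bin, below its rim; each bystander is within 20 mm of where it started, and the jar and both vials stand upright (within 0.3 rad) (x of cap_a in the frame of bin_mouth between -0.095 and 0.095 m and y of cap_a in the frame of bin_mouth between -0.085 and 0.085 m and z of cap_a in the frame of bin_mouth between -0.165 and -0.015 m and linear speed of each of cap_a, cap_b, cap_c below 0.05 m/s and x of cap_b in the frame of bin_mouth between -0.095 and 0.095 m and y of cap_b in the frame of bin_mouth between -0.085 and 0.085 m and z of cap_b in the frame of bin_mouth between -0.165 and -0.015 m and x of cap_c in the frame of bin_mouth between -0.095 and 0.095 m and y of cap_c in the frame of bin_mouth between -0.085 and 0.085 m and z of cap_c in the frame of bin_mouth between -0.165 and -0.015 m and distance of each of sample_jar, cryovial_a, cryovial_b, marker_pen, well_plate, tip_box, pipette from where it was at the start of the episode below 0.02 m and angle between each of sample_jar, cryovial_a, cryovial_b's own z axis and vertical below 0.3 rad); the robot touches nothing.
It fails at once if a cap is lifted: its origin rises more than 20 mm above the worktop (height (world z) of any of cap_a, cap_b, cap_c above 0.02 m).
It fails at once if the jar or a vial is moved more than 20 mm or tipped more than 0.5 rad (distance of any of sample_jar, cryovial_a, cryovial_b from where it was at the start of the episode above 0.02 m or angle between any of sample_jar, cryovial_a, cryovial_b's own z axis and vertical above 0.5 rad).
It fails at once if the marker pen, well plate, tip box or pipette is moved more than 20 mm (distance of any of marker_pen, well_plate, tip_box, pipette from where it was at the start of the episode above 0.02 m).
It also fails if it takes over 64 s, if anything falls off the work surface, if the arm or the gripper's body presses on something with over 40 N, if the wrist force passes 120 N, or if a joint passes its speed limit or range.

## Robot

A 7-joint arm with a two-finger parallel gripper is mounted at the origin on the work surface. World frame = base frame: x ahead of the robot, y to its left, z up, the work surface at z = 0. Lengths are in m, angles in rad, forces in N, time in s.
With the tool pointing down it reaches from about 0.425 to 0.925 m from the base axis. Payload 6.8 kg.
Tool frame: the origin (TCP) lies on the centre line of the jaws, within the pads' length; the fingertips stand 8 mm ahead of it and the grasp point (between the pads) lies 11 mm behind it (bot.tips_ahead is the distance from the TCP to the fingertips, in m); z points along the fingers, y is the line along which they close (so a half turn about z gives the same grasp; the last joint's range is limited). The gripper opens to 85 mm and grips with 20 to 120 N. Pads are 22 mm wide; open, the fingers measure 114 mm over their backs; the gripper's body (76 mm by 85 mm) begins 54 mm behind the grasp point. The pads swing forward as they close: fully open they stand 13 mm farther back than shut.
Start: joints at [1.182, 0.477, 0.022, 1.555, -0.011, 1.109, -0.083], TCP at [0.187, -0.649, 0.209] pointing down, gripper open.
Joint ranges: [-2.96, 2.96], [-0.34, 2.1], [-1.41, 1.46], [0.24, 2.44], [-1.37, 4.51], [0.17, 1.92], [-2.96, 2.96]. Speed limits (rad/s): [2.39, 2.39, 3.14, 3.14, 3.14, 3.14, 3.14].

## Interface

Orientations are given as a unit quaternion [w, x, y, z].
In Python, from station import bot gives the robot as it stands.
- The arm moves only by the tool send_rows, never from a script. Its argument "deltas" is text: rows parted by semicolons, each of 4 numbers parted by spaces: the shift along the tool's x, y, z in m, then the turn about the tool's z in degrees. In form: x y z spin; .... A call has 1 to 5 rows; each row is the pose to reach, as a shift and turn from the pose commanded when the call began, along the tool's axes at that moment; what a row does not reach only later rows make up. A row lasts 1/10 s, in which the tool goes at most 50 mm and 8.59 degrees, less where a joint would pass 70% of its speed; a pose out of reach is approached as far as the arm can. A call with a gripper value outside its range is refused whole. "claw" is the opening, from 0 (shut) to 1 (fully open), set as the call begins (left out, the last holds). The fingers move at their own pace and stop on an object; "force" is the grip in N (left out, the last holds). Time passes only in rows, so rows that repeat a pose let the fingers close. It gives the time, the measured TCP pose, the force, the opening and the grip force at its end, in the units of the state.
- bot.get_obs(): the state, without advancing time (a new reading comes with each control period).
- bot.read_camera(name): name is "side" or "top" or "wrist"; returns a dict with "img" (420x560x3 uint8, red, green, blue), "depth" (420x560 float32, m along the optical axis (not along the pixel's ray), 0 where there is no reading), "fx", "fy", "cx", "cy" (pixels), "camera_from_world" (4x4, takes a point from world to camera coordinates). Camera axes: x right, y up, looking along -z (the intrinsics and any distortion apply to the point x, -y, -z); pixel columns grow to the right and rows downward; lengths in m; the calibration is good to about 2 mm. The wrist camera is an equidistant fisheye: a pixel r from the principal point sees the ray r / f radians off the axis. A picture is of the moment at which its call begins.
- bot.hand_in(): hands the job in; it is judged then, once.
Trained networks look in a picture, given as the dict that the camera call returned (one of the last four; its "shot" number tells which), for a name from the list of things; names that differ only in an ending like _2 or _b are one class to them, and where a whole thing is asked for, a point or a joint stands for the part that bears it (a point fixed in the world has none). Each returns a list of dicts, best first, with "confidence" (0 to 1); they miss things now and then, are a little off and sometimes report something else, mostly with a low value. They report only what shows in the picture. A call takes as long as a camera call. They do not tell look-alikes from the thing itself.
- bot.masks_of(picture, query): "mask" (420x560 bool, what is visible of it).
- bot.landmark_of(picture, query): "xyz" ([x, y, z] in m, in world coordinates, good to about 4 mm: a listed point, or the origin of a listed thing).
The state is a dict: "t": time; "q": joint angles; "joint_vel": joint speeds; "joint_torque": joint torques, N m; "eef_pos": TCP position; "tool_rot": TCP orientation; "contact_force": force on the tool from outside, world axes, zero at the start; "torque": the same for the moment, N m; "gripper_width": opening from 0.0 (shut) to 1.0 (fully open); "grasp_force": force on a finger pad.
Only numpy, scipy, OpenCV 4.12 (cv2) and the standard library are available. Lean on these libraries where they do the work, as an engineer would, in place of code of your own. Each camera call takes 0.05 s, during which the arm holds its last target. There are 200 camera calls.

## Working session

There is one attempt and no reset: what is moved stays moved. The work goes in short steps, Python scripts to look and compute and a tool call to move; the robot and the scene stay as the last step left them, time stands still between calls to the robot, and variables do not carry over. Pictures are saved under pics/ and viewed, at most 10 in all, crops included, and the job is handed in when it is done.

Besides the shell and the picture viewer there is one more tool, called after "Call:" by a JSON object that holds its "method" and its "body". send_rows: Moves the arm, as the interface text tells. Its arguments: {"type":"object","properties":{"deltas":{"type":"string"},"claw":{"type":"number"},"force":{"type":"number"}},"required":["deltas"]}

```bash
mkdir -p pics; ls
cat > h.py <<'E'
import numpy as np, cv2
from station import bot
def world(p,u,v,z=None):
    T=np.linalg.inv(p["camera_from_world"]); d=p["depth"][int(v),int(u)]
    r=np.array([(u-p["cx"])/p["fx"],-(v-p["cy"])/p["fy"],-1])
    if z is None: return T[:3,:3]@(r*d)+T[:3,3]
    w=T[:3,:3]@r; return T[:3,3]+w*(z-T[2,3])/w[2]
def pix(p,X):
    c=p["camera_from_world"]@np.append(X,1); return p["cx"]-p["fx"]*c[0]/c[2], p["cy"]+p["fy"]*c[1]/c[2]
E
python3 - <<'E'
from h import *
for n in ("top","side"):
    p=bot.read_camera(n); cv2.imwrite(f"pics/{n}0.png",cv2.resize(p["img"][:,:,::-1],(800,600)))
    for q in ["cap_a","bin_mouth","bench_end","sample_jar","cryovial_a","marker_pen","well_plate","tip_box","pipette"]:
        for r in bot.landmark_of(p,q): print(n,q,np.round(r["xyz"],3),round(r["confidence"],2),np.round(pix(p,r["xyz"])))
o=bot.get_obs(); print(o)
E
```

```text
pics
top cap_a [ 0.517  0.04  -0.   ] 0.75 [229. 229.]
top cap_a [ 0.664 -0.217 -0.004] 0.74 [346. 160.]
top cap_a [ 0.618 -0.079  0.002] 0.66 [283. 181.]
top cap_a [ 0.457 -0.24   0.002] 0.62 [360. 255.]
top cap_a [ 0.545 -0.146  0.001] 0.57 [315. 214.]
top cap_a [ 0.404 -0.054 -0.001] 0.46 [273. 281.]
top bin_mouth [ 0.536 -0.454 -0.013] 0.55 [457. 217.]
top bench_end [ 0.539 -0.36   0.002] 0.67 [415. 216.]
top bench_end [0.706 0.179 0.001] 0.64 [166. 144.]
top sample_jar [ 0.378 -0.131 -0.004] 0.68 [310. 293.]
top sample_jar [ 0.618 -0.082  0.002] 0.26 [285. 181.]
top cryovial_a [0.578 0.109 0.002] 0.56 [197. 201.]
top cryovial_a [ 0.706 -0.168  0.002] 0.43 [323. 141.]
top marker_pen [0.625 0.293 0.001] 0.57 [113. 181.]
top well_plate [0.71  0.182 0.   ] 0.64 [165. 143.]
top tip_box [ 0.43   0.264 -0.003] 0.97 [125. 271.]
top pipette [ 0.747 -0.078 -0.003] 0.57 [282. 125.]
top pipette [ 0.544 -0.145  0.002] 0.51 [314. 215.]
side cap_a [ 0.455 -0.168  0.002] 0.77 [338. 202.]
side cap_a [0.516 0.04  0.002] 0.66 [290. 271.]
side cap_a [ 0.459 -0.234 -0.002] 0.65 [342. 182.]
side cap_
[... 781 characters left out ...]
457,  0.02235777,  1.55537577, -0.01145766,
        1.10927129, -0.08309709]), 'joint_vel': array([ 2.60225781e-05,  4.89718105e-05, -7.57835645e-04, -4.34543361e-04,
       -3.21172272e-04, -7.96397002e-04, -5.48788454e-04]), 'joint_torque': array([ 7.75133303e-04, -5.96311641e+01,  1.60664387e+00, -2.81541145e+01,
        1.24830924e-02,  1.61585882e-03, -9.60580842e-07]), 'eef_pos': array([ 0.18708773, -0.648597  ,  0.20882099]), 'tool_rot': array([3.91239249e-05, 9.90157882e-01, 1.39954873e-01, 6.44746422e-06]), 'contact_force': array([-0.42340209,  0.00855227, -0.5602875 ]), 'torque': array([-0.02941341,  0.01199572, -0.05724522]), 'grasp_force': 0.0, 'gripper_width': 0.998212077738857}
```

View pics/top0.png

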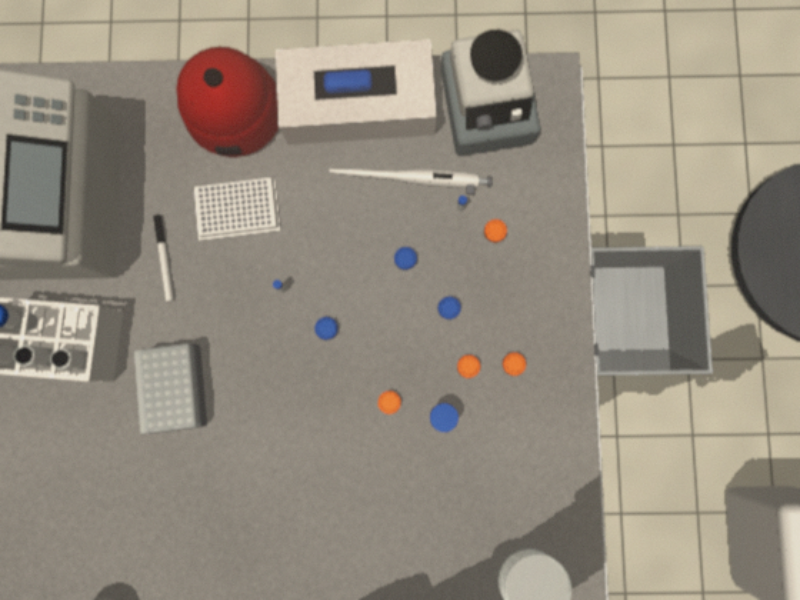

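View pics/side0.png

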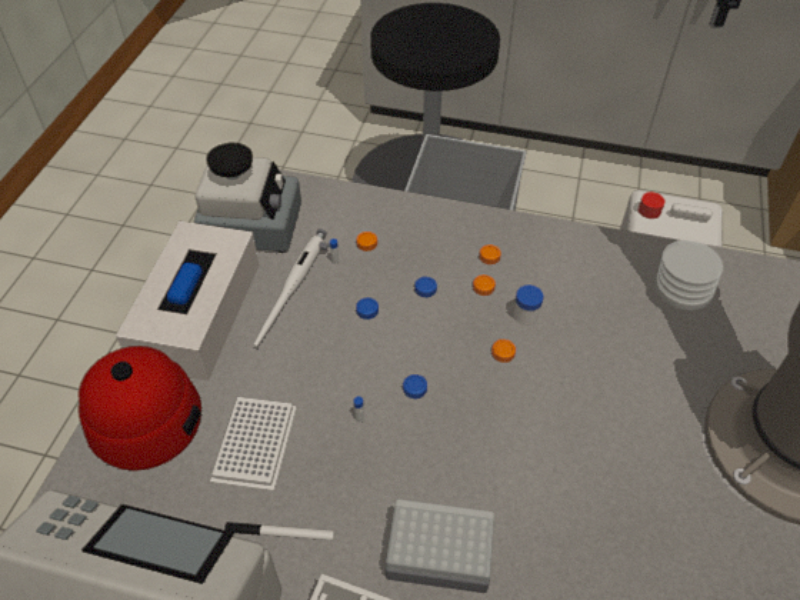

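The top view (800x600) shows these candidates for the three caps:
- **Blue discs lying flat (wanted):** (326,328), (405,258) and (449,307). World positions are about (0.517,0.040), (0.618,-0.079) and (0.546,-0.145).
- **Orange look-alikes:** (495,231), (469,366), (514,363) and (389,402).
- **Other blue things:** the jar lid at (444,417) and the vial caps at (278,284) and (463,200).

The bin is centred near (0.538,-0.45). I'll push with the fingers part-open as a two-point fork, starting with the nearest cap, and check the choice from close by.

Call:
{"method": "send_rows", "body": {"deltas": "0.038 -0.033 0 -8.5; 0.076 -0.065 0 -17; 0.114 -0.098 0 -25.5; 0.152 -0.13 0 -34; 0.19 -0.163 0 -42.5", "claw": 0.3}}

```text
t: 1.5
eef_pos: [0.3252, -0.438, 0.2091]
tool_rot: [0.0, 0.871, 0.492, -0.0]
contact_force: [1.2, -0.8, -0.2]
gripper_width: 0.3
grasp_force: 0.0
```

```bash
cat >> h.py <<'E'
from scipy.spatial.transform import Rotation as R
def to(x,y,z,yaw):  # yaw: world heading of tool x, deg
    o=bot.get_obs(); q=o["tool_rot"]; M=R.from_quat([q[1],q[2],q[3],q[0]]).as_matrix()
    y0=np.degrees(np.arctan2(M[1,0],M[0,0])); d=M.T@(np.array([x,y,z])-o["eef_pos"])
    print("t",round(o["t"],2),"pos",np.round(o["eef_pos"],3),"yaw",round(y0,1),"delta",np.round(d,3),"spin",round(y0-yaw,1))
E
python3 -c "
from h import *
to(.546,-.1,.1,90)"
```

```text
t 1.5 pos [ 0.325 -0.438  0.209] yaw 58.9 delta [0.403 0.015 0.109] spin -31.1
```

Call:
{"method": "send_rows", "body": {"deltas": "0.05 0.002 0 -8; 0.1 0.004 0 -16; 0.15 0.006 0 -24; 0.2 0.008 0 -31; 0.25 0.01 0 -31"}}

```text
t: 2.0
eef_pos: [0.4638, -0.2301, 0.2092]
tool_rot: [0.0, 0.709, 0.706, 0.0]
contact_force: [0.3, -0.8, -1.1]
gripper_width: 0.299
grasp_force: 0.0
```

```bash
python3 -c "
from h import *
to(.546,-.1,.1,90)"
```

```text
t 2.0 pos [ 0.464 -0.23   0.209] yaw 89.8 delta [0.131 0.082 0.109] spin -0.2
```

Call:
{"method": "send_rows", "body": {"deltas": "0.035 0.022 0.025 0; 0.07 0.045 0.05 0; 0.105 0.065 0.075 0; 0.13 0.082 0.109 0; 0.13 0.082 0.109 0"}}

```text
t: 2.5
eef_pos: [0.5453, -0.0966, 0.0961]
tool_rot: [-0.003, 0.707, 0.707, -0.0]
contact_force: [-1.1, 0.7, -0.8]
gripper_width: 0.299
grasp_force: 0.0
```

```bash
python3 -c "
from h import *
to(.546,-.1,.012,90)
p=bot.read_camera('wrist');cv2.imwrite('pics/w1.png',p['img'][:,:,::-1])
for r in bot.landmark_of(p,'cap_a'): print(np.round(r['xyz'],3),round(r['confidence'],2))
print(bot.tips_ahead)
p=bot.read_camera('side')
for r in bot.landmark_of(p,'cap_a'):
  u,v=map(int,pix(p,r['xyz']+np.array([0,0,.014]))); print(np.round(r['xyz'],3),p['img'][v,u])
"
```

```text
t 2.5 pos [ 0.545 -0.097  0.096] yaw 90.0 delta [-0.004  0.001  0.084] spin -0.0
[ 0.454 -0.17   0.001] 0.91
[ 0.623 -0.077 -0.001] 0.87
[0.514 0.044 0.001] 0.66
[ 0.55  -0.144 -0.002] 0.63
[ 0.405 -0.052 -0.003] 0.62
0.008
[ 0.616 -0.077  0.003] [ 34  80 149]
[ 0.514  0.038 -0.   ] [ 47  85 152]
[ 0.663 -0.219  0.004] [140  69   7]
[ 0.407 -0.055 -0.002] [203 113  15]
[ 0.46  -0.235 -0.001] [169  91  29]
[ 0.452 -0.174  0.002] [206 114  13]
[ 0.541 -0.45  -0.017] [94 94 88]
```

View pics/w1.png

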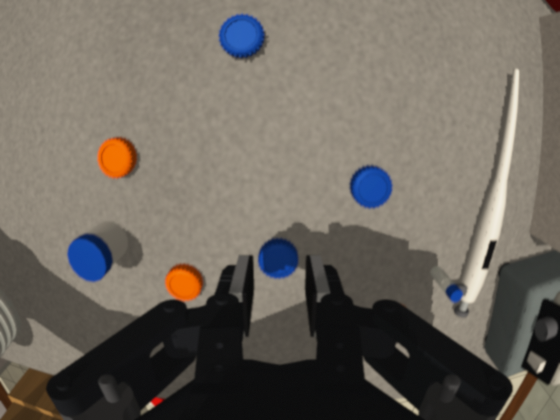

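The close view confirms three ribbed blue discs at (242,37), (371,187) and (278,258). The nearest sits straight ahead of the fork. Descending behind it.

Call:
{"method": "send_rows", "body": {"deltas": "0 0 0.03 0; 0 0 0.06 0; 0 0 0.078 0; 0 0 0.085 0; 0 0 0.085 0", "claw": 0.2}}

```text
t: 3.2
eef_pos: [0.5458, -0.1035, 0.0151]
tool_rot: [0.0, 0.71, 0.704, -0.0]
contact_force: [-0.2, 0.1, 0.3]
gripper_width: 0.196
grasp_force: 0.0
```

```bash
python3 -c "
from h import *
to(.546,-.38,.012,90)
print(bot.get_obs()['contact_force'])
p=bot.read_camera('wrist');cv2.imwrite('pics/w2.png',p['img'][:,:,::-1])"
```

```text
t 3.2 pos [ 0.546 -0.104  0.015] yaw 89.5 delta [-0.276  0.003  0.003] spin -0.5
[-0.15102842  0.07823289  0.27574603]
```

View pics/w2.png

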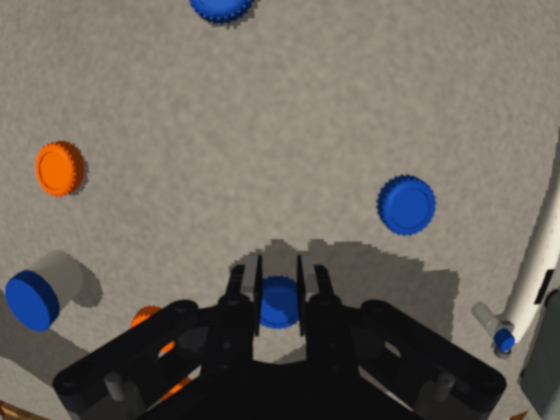

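Call:
{"method": "send_rows", "body": {"deltas": "-0.015 0 0.003 0; -0.045 0 0.004 0; -0.08 0 0.004 0; -0.115 0 0.004 0; -0.15 0 0.004 0"}}

```text
t: 3.75
eef_pos: [0.545, -0.2556, 0.012]
tool_rot: [0.001, 0.71, 0.704, 0.0]
contact_force: [0.2, -0.1, -0.2]
gripper_width: 0.2
grasp_force: 0.0
```

Call:
{"method": "send_rows", "body": {"deltas": "-0.035 0 0 0; -0.07 0 0 0; -0.105 0 0 0; -0.13 0 0 0; -0.13 0 0 0"}}

```text
t: 4.25
eef_pos: [0.542, -0.3901, 0.0118]
tool_rot: [0.002, 0.712, 0.702, -0.001]
contact_force: [-0.5, 0.4, -0.0]
gripper_width: 0.203
grasp_force: 0.0
```

```bash
python3 -c "
from h import *
to(.546,-.39,.012,90)
p=bot.read_camera('side');cv2.imwrite('pics/s2.png',cv2.resize(p['img'][60:300,150:450,::-1],None,fx=2.5,fy=2.5))"
```

```text
t 4.25 pos [ 0.542 -0.39   0.012] yaw 89.1 delta [ 0.     0.004 -0.   ] spin -0.9
```

View pics/s2.png

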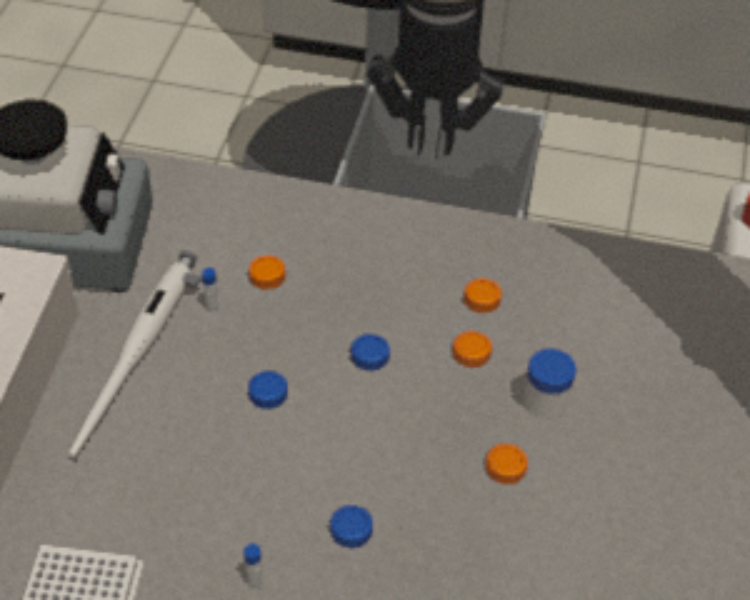

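The side crop shows the fingers over the bin at (433,150), but the cap is still at (370,350). They passed without touching it, so I'll check the true tip height.

```bash
python3 -c "
from h import *
p=bot.read_camera('side')
for z in (0,.02,.04): print(z,pix(p,[.525,-.39,z]),pix(p,[.56,-.39,z]))
for v in range(110,130,2): print(v,[ (u,np.round(world(p,u,v),3).tolist()) for u in (316,318,320,327,329,331)])
for r in bot.landmark_of(p,'cap_a'):print(np.round(r['xyz'],3))
p=bot.read_camera('top')
for r in bot.landmark_of(p,'cap_a'):print(np.round(r['xyz'],3))
"
```

```text
0 (np.float64(326.97454200029136), np.float64(132.4823735867231)) (np.float64(313.41904332886776), np.float64(130.1354694220185))
0.02 (np.float64(327.5297769788586), np.float64(126.46083320860525)) (np.float64(313.817355320736), np.float64(124.11133035648386))
0.04 (np.float64(328.09788302710456), np.float64(120.29970568491466)) (np.float64(314.22486319182065), np.float64(117.9481112321999))
110 [(316, [0.555, -0.379, 0.075]), (318, [0.552, -0.388, 0.069]), (320, [0.57, -0.535, -0.053]), (327, [0.528, -0.377, 0.082]), (329, [0.523, -0.376, 0.084]), (331, [0.519, -0.383, 0.079])]
112 [(316, [0.554, -0.376, 0.071]), (318, [0.551, -0.388, 0.062]), (320, [0.57, -0.539, -0.064]), (327, [0.527, -0.374, 0.079]), (329, [0.523, -0.378, 0.077]), (331, [0.519, -0.381, 0.075])]
114 [(316, [0.554, -0.377, 0.065]), (318, [0.552, -0.393, 0.052]), (320, [0.569, -0.537, -0.069]), (327, [0.527, -0.375, 0.071]), (329, [0.523, -0.381, 0.067]), (331, [0.538, -0.532, -0.058])]
116 [(316, [0.554, -0.378, 0.057]), (318, [0.552, -0.396, 0.043]), (320, [0.569, -0.535, -0.075]), (327, [0.527, -0.381, 0.06]), 
[... 825 characters left out ...]
5, -0.096])]
126 [(316, [0.578, -0.533, -0.112]), (318, [0.572, -0.537, -0.113]), (320, [0.566, -0.531, -0.107]), (327, [0.546, -0.535, -0.106]), (329, [0.54, -0.531, -0.101]), (331, [0.534, -0.532, -0.102])]
128 [(316, [0.577, -0.532, -0.118]), (318, [0.571, -0.533, -0.118]), (320, [0.565, -0.531, -0.114]), (327, [0.545, -0.534, -0.112]), (329, [0.54, -0.536, -0.113]), (331, [0.533, -0.529, -0.106])]
[0.514 0.04  0.002]
[ 0.664 -0.219 -0.001]
[ 0.461 -0.234 -0.002]
[ 0.454 -0.174  0.005]
[ 0.546 -0.145 -0.   ]
[ 0.622 -0.079  0.003]
[ 0.407 -0.052 -0.002]
[ 0.516  0.044 -0.002]
[ 0.618 -0.081  0.001]
[ 0.664 -0.217  0.   ]
[ 0.406 -0.055 -0.   ]
[ 0.543 -0.144  0.001]
[ 0.46  -0.171 -0.006]
```

The depth readings put the fingertips at z about 0.035 while the reported TCP is at 0.012, so the tips really sit about 25–30 mm higher than nominal. I'll return behind the cap, go lower, and find the worktop by sight and by contact.

Call:
{"method": "send_rows", "body": {"deltas": "0.045 0.001 -0.005 -0.5; 0.095 0.002 -0.005 -0.9; 0.145 0.003 -0.005 -0.9; 0.195 0.004 -0.005 -0.9; 0.245 0.004 -0.005 -0.9"}}

```text
t: 5.0
eef_pos: [0.5496, -0.1341, 0.0163]
tool_rot: [0.0, 0.703, 0.711, 0.0]
contact_force: [-0.5, 0.3, -0.2]
gripper_width: 0.202
grasp_force: 0.0
```

Call:
{"method": "send_rows", "body": {"deltas": "0.03 0 0 0; 0.045 0 0 0; 0.045 0 0.012 0; 0.045 0 0.02 0; 0.045 0 0.02 0"}}

```text
t: 5.5
eef_pos: [0.5478, -0.095, -0.0061]
tool_rot: [-0.001, 0.705, 0.709, -0.002]
contact_force: [-1.5, -0.6, 0.1]
gripper_width: 0.203
grasp_force: 0.0
```

```bash
cat >> h.py <<'E'
def tip():  # lowest finger points seen by the side camera
    p=bot.read_camera('side'); e=bot.get_obs()["eef_pos"]
    v,u=np.nonzero(p["depth"]>0); d=p["depth"][v,u]
    T=np.linalg.inv(p["camera_from_world"])
    c=np.stack([(u-p["cx"])/p["fx"]*d,-(v-p["cy"])/p["fy"]*d,-d],1)
    w=c@T[:3,:3].T+T[:3,3]
    dark=p["img"][v,u].max(1)<60
    m=dark&(abs(w[:,0]-e[0])<.04)&(abs(w[:,1]-e[1])<.02)&(w[:,2]>.004)&(w[:,2]<.1)
    print("tip z",np.round(np.percentile(w[m,2],[0,2,5,50]),3),"mean",np.round(w[m].mean(0),3),m.sum(),"F",np.round(bot.get_obs()["contact_force"],1))
E
python3 -c "
from h import *
to(.546,-.1,-.01,90); tip()"
```

```text
t 5.5 pos [ 0.548 -0.095 -0.006] yaw 90.3 delta [-0.005 -0.002  0.004] spin 0.3
tip z [0.016 0.027 0.032 0.071] mean [ 0.55  -0.089  0.07 ] 450 F [-0.5  0.5  0.5]
```

Call:
{"method": "send_rows", "body": {"deltas": "-0.002 -0.001 0.003 0; -0.002 -0.001 0.006 0; -0.002 -0.001 0.008 0; -0.002 -0.001 0.008 0"}}

```text
t: 5.95
eef_pos: [0.5481, -0.0945, -0.0125]
tool_rot: [-0.0, 0.704, 0.71, -0.0]
contact_force: [1.0, 0.7, -0.1]
gripper_width: 0.199
grasp_force: 0.0
```

```bash
python3 -c "
from h import *
to(.546,-.4,-.015,90); tip()"
```

```text
t 5.95 pos [ 0.548 -0.094 -0.012] yaw 90.5 delta [-0.306 -0.005  0.003] spin 0.5
tip z [0.011 0.019 0.027 0.067] mean [ 0.549 -0.088  0.067] 490 F [ 0.3 -0.2  0.7]
```

Call:
{"method": "send_rows", "body": {"deltas": "0 -0.002 0.003 0; 0 -0.003 0.005 0; -0.015 -0.003 0.005 0; -0.035 -0.003 0.005 0; -0.06 -0.003 0.005 0"}}

```text
t: 6.5
eef_pos: [0.5459, -0.1552, -0.0171]
tool_rot: [0.0, 0.704, 0.711, 0.0]
contact_force: [-0.3, -0.8, 0.1]
gripper_width: 0.201
grasp_force: 0.0
```

```bash
python3 -c "
from h import *
to(.546,-.4,-.017,90); tip()
p=bot.read_camera('wrist');cv2.imwrite('pics/w3.png',p['img'][:,:,::-1])"
```

```text
t 6.5 pos [ 0.546 -0.155 -0.017] yaw 90.6 delta [-0.245 -0.002 -0.   ] spin 0.6
tip z [0.007 0.016 0.021 0.06 ] mean [ 0.547 -0.149  0.06 ] 404 F [ 0.2 -3.7 -0.8]
```

View pics/w3.png

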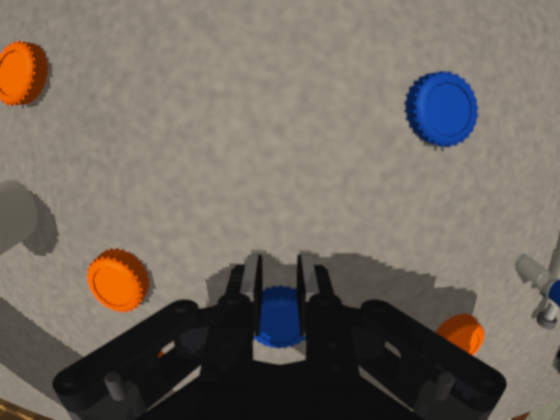

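The cap at (279,318) now sits centred in the fork and is moving with it. Continuing over the end.

Call:
{"method": "send_rows", "body": {"deltas": "-0.025 0 0 0; -0.05 0 0 0; -0.075 0 0 0; -0.1 0 0 0; -0.13 0 0 0"}}

```text
t: 7.1
eef_pos: [0.5469, -0.2847, -0.0171]
tool_rot: [-0.0, 0.704, 0.71, 0.0]
contact_force: [0.8, -0.3, -0.2]
gripper_width: 0.2
grasp_force: 0.1
```

Call:
{"method": "send_rows", "body": {"deltas": "-0.03 0 0 0; -0.06 0 0 0; -0.09 0 0 0; -0.115 0 0 0; -0.115 0 0 0"}}

```text
t: 7.6
eef_pos: [0.5461, -0.4052, -0.0174]
tool_rot: [0.001, 0.706, 0.708, -0.001]
contact_force: [-0.8, -0.4, -0.6]
gripper_width: 0.201
grasp_force: 0.0
```

```bash
python3 -c "
from h import *
to(.63,-.035,.06,79)
p=bot.read_camera('side')
for r in bot.landmark_of(p,'cap_a'):
  u,v=map(int,pix(p,r['xyz']+np.array([0,0,.014]))); print(np.round(r['xyz'],3),p['img'][v,u])
"
```

```text
t 7.6 pos [ 0.546 -0.405 -0.017] yaw 90.1 delta [ 0.37   0.085 -0.079] spin 11.1
[ 0.405 -0.054 -0.001] [196 107  10]
[ 0.664 -0.217  0.   ] [197 103   0]
[ 0.455 -0.17   0.004] [198 105   0]
[ 0.458 -0.235 -0.   ] [195 102   0]
[ 0.703  0.174 -0.001] [169 163 155]
[ 0.619 -0.078  0.002] [ 40  81 143]
[ 0.516  0.042 -0.001] [ 43  76 143]
```

Call:
{"method": "send_rows", "body": {"deltas": "0.02 0.004 -0.04 2; 0.06 0.014 -0.079 4; 0.11 0.025 -0.079 6; 0.16 0.037 -0.079 8; 0.21 0.05 -0.079 10.5"}}

```text
t: 8.2
eef_pos: [0.594, -0.1943, 0.0625]
tool_rot: [0.0, 0.766, 0.643, 0.0]
contact_force: [0.6, -0.7, 0.7]
gripper_width: 0.2
grasp_force: 0.0
```

```bash
python3 -c "
from h import *
to(.627,-.033,.06,79.6)"
```

```text
t 8.2 pos [ 0.594 -0.194  0.062] yaw 80.0 delta [0.165 0.005 0.003] spin 0.4
```

Call:
{"method": "send_rows", "body": {"deltas": "0.05 0.002 0 0; 0.1 0.003 0 0; 0.15 0.004 0 0; 0.165 0.005 0.01 0; 0.165 0.005 0.03 0"}}

```text
t: 8.7
eef_pos: [0.6289, -0.029, 0.0333]
tool_rot: [0.0, 0.763, 0.646, 0.003]
contact_force: [0.6, -1.8, -0.5]
gripper_width: 0.198
grasp_force: 0.0
```

```bash
python3 -c "
from h import *
to(.627,-.035,-.017,79.6)
p=bot.read_camera('wrist')
for r in bot.landmark_of(p,'cap_a'): print(np.round(r['xyz'],3),round(r['confidence'],2))"
```

```text
t 8.7 pos [ 0.629 -0.029  0.033] yaw 80.5 delta [-0.006 -0.001  0.05 ] spin 0.9
[ 0.404 -0.053 -0.005] 0.72
[ 0.622 -0.078 -0.001] 0.67
[ 0.514  0.04  -0.   ] 0.57
```

Call:
{"method": "send_rows", "body": {"deltas": "0 0 0.02 0.5; 0 0 0.04 0.5; 0 0 0.049 0.5; -0.01 0 0.049 0.5; -0.03 0 0.049 0.5"}}

```text
t: 9.3
eef_pos: [0.6227, -0.0646, -0.0163]
tool_rot: [-0.0, 0.768, 0.64, 0.001]
contact_force: [0.7, 0.3, 0.8]
gripper_width: 0.2
grasp_force: 0.0
```

```bash
python3 -c "
from h import *
to(.562,-.41,-.017,79.6); tip()"
```

```text
t 9.3 pos [ 0.623 -0.065 -0.016] yaw 79.6 delta [-0.351  0.002  0.   ] spin 0.0
tip z [0.008 0.013 0.018 0.057] mean [ 0.628 -0.06   0.056] 387 F [-0.8 -3.4 -0. ]
```

Tips are at 8 mm as before. Pushing on.

Call:
{"method": "send_rows", "body": {"deltas": "-0.02 0 0 0; -0.045 0 0 0; -0.075 0 0 0; -0.105 0 0 0; -0.135 0 0 0"}}

```text
t: 9.85
eef_pos: [0.5978, -0.2006, -0.0159]
tool_rot: [0.001, 0.769, 0.639, 0.0]
contact_force: [-0.5, -0.2, -1.0]
gripper_width: 0.195
grasp_force: 0.0
```

Call:
{"method": "send_rows", "body": {"deltas": "-0.03 0.001 0 0; -0.06 0.001 0 0; -0.09 0.001 0 0; -0.12 0.001 0 0; -0.15 0.001 0 0"}}

```text
t: 10.35
eef_pos: [0.5711, -0.3484, -0.0158]
tool_rot: [0.001, 0.769, 0.639, 0.0]
contact_force: [0.5, -0.5, -0.6]
gripper_width: 0.201
grasp_force: 0.0
```

Call:
{"method": "send_rows", "body": {"deltas": "-0.03 0 0 0; -0.06 0 0 0; -0.07 0 0 0; -0.07 0 0 0"}}

```text
t: 10.75
eef_pos: [0.5575, -0.4175, -0.0165]
tool_rot: [0.001, 0.77, 0.638, -0.0]
contact_force: [0.2, 0.7, -0.6]
gripper_width: 0.199
grasp_force: 0.0
```

```bash
python3 -c "
from h import *
to(.515,.09,.06,91)
p=bot.read_camera('side')
for r in bot.landmark_of(p,'cap_a'):
  u,v=map(int,pix(p,r['xyz']+np.array([0,0,.014]))); print(np.round(r['xyz'],3),p['img'][v,u])
"
```

```text
t 10.75 pos [ 0.558 -0.418 -0.017] yaw 79.3 delta [ 0.491 -0.136 -0.077] spin -11.7
[ 0.46  -0.234 -0.001] [194 102   0]
[ 0.406 -0.054  0.   ] [196 105   0]
[0.513 0.041 0.003] [ 35  76 142]
[ 0.452 -0.17   0.001] [197 108   5]
[ 0.664 -0.216  0.001] [196 101   0]
```

Call:
{"method": "send_rows", "body": {"deltas": "0.02 -0.005 -0.04 -2; 0.06 -0.016 -0.077 -4; 0.105 -0.029 -0.077 -6; 0.15 -0.041 -0.077 -9; 0.195 -0.054 -0.077 -13"}}

```text
t: 11.35
eef_pos: [0.5412, -0.2088, 0.0607]
tool_rot: [0.0, 0.689, 0.724, 0.001]
contact_force: [1.2, 1.1, -0.1]
gripper_width: 0.199
grasp_force: 0.0
```

```bash
python3 -c "
from h import *
to(.511,.087,.06,92.6)"
```

```text
t 11.35 pos [ 0.541 -0.209  0.061] yaw 92.8 delta [ 0.297 -0.016  0.001] spin 0.2
```

Call:
{"method": "send_rows", "body": {"deltas": "0.045 -0.003 0 0; 0.09 -0.006 0 0; 0.135 -0.008 0 0; 0.18 -0.01 0 0; 0.225 -0.013 0 0"}}

```text
t: 11.85
eef_pos: [0.5171, 0.0149, 0.0602]
tool_rot: [-0.0, 0.69, 0.724, 0.0]
contact_force: [0.4, 0.3, 0.3]
gripper_width: 0.2
grasp_force: 0.0
```

Call:
{"method": "send_rows", "body": {"deltas": "0.04 -0.002 0 0; 0.068 -0.003 0 0; 0.068 -0.003 0.01 0; 0.068 -0.003 0.028 0; 0.068 -0.003 0.028 0"}}

```text
t: 12.35
eef_pos: [0.5098, 0.0793, 0.0302]
tool_rot: [-0.001, 0.691, 0.723, -0.002]
contact_force: [-0.7, -0.1, -0.4]
gripper_width: 0.201
grasp_force: 0.0
```

```bash
python3 -c "
from h import *
to(.512,.087,-.017,92.6)
p=bot.read_camera('wrist')
for r in bot.landmark_of(p,'cap_a')+bot.landmark_of(p,'cryovial_a'): print(np.round(r['xyz'],3),round(r['confidence'],2))"
```

```text
t 12.35 pos [0.51  0.079 0.03 ] yaw 92.7 delta [0.008 0.003 0.047] spin 0.1
[ 0.512  0.043 -0.002] 0.67
[0.577 0.108 0.003] 0.61
```

Call:
{"method": "send_rows", "body": {"deltas": "0.007 0.003 0.005 0; 0.007 0.003 0.025 0; 0.007 0.003 0.046 0; 0.003 0.003 0.046 0; -0.01 0.003 0.046 0"}}

```text
t: 13.0
eef_pos: [0.5159, 0.07, -0.0138]
tool_rot: [-0.0, 0.691, 0.723, 0.0]
contact_force: [-0.6, 0.2, 0.6]
gripper_width: 0.2
grasp_force: 0.0
```

```bash
python3 -c "
from h import *
to(.533,-.41,-.017,92.6); tip()"
```

```text
t 13.0 pos [ 0.516  0.07  -0.014] yaw 92.6 delta [-0.48  -0.005  0.003] spin 0.0
tip z [0.008 0.018 0.024 0.063] mean [0.517 0.076 0.063] 501 F [-0.2 -1.7 -0.2]
```

Call:
{"method": "send_rows", "body": {"deltas": "-0.015 -0.001 0.003 0; -0.04 -0.001 0.003 0; -0.065 -0.001 0.003 0; -0.095 -0.001 0.003 0; -0.125 -0.001 0.003 0"}}

```text
t: 13.55
eef_pos: [0.5204, -0.0587, -0.0164]
tool_rot: [0.001, 0.692, 0.722, 0.0]
contact_force: [0.2, 0.3, 0.6]
gripper_width: 0.202
grasp_force: 0.1
```

Call:
{"method": "send_rows", "body": {"deltas": "-0.03 -0.001 0 0; -0.06 -0.001 0 0; -0.09 -0.002 0 0; -0.12 -0.002 0 0; -0.15 -0.002 0 0"}}

```text
t: 14.05
eef_pos: [0.5243, -0.2091, -0.0164]
tool_rot: [0.001, 0.692, 0.722, 0.0]
contact_force: [1.6, -0.7, -0.3]
gripper_width: 0.201
grasp_force: 0.1
```

Call:
{"method": "send_rows", "body": {"deltas": "-0.03 0 0 0; -0.06 0 0 0; -0.09 0 0 0; -0.12 0 0 0; -0.15 0 0 0"}}

```text
t: 14.55
eef_pos: [0.5303, -0.3591, -0.0164]
tool_rot: [0.001, 0.692, 0.722, -0.0]
contact_force: [1.1, -0.0, -0.0]
gripper_width: 0.196
grasp_force: 0.0
```

Call:
{"method": "send_rows", "body": {"deltas": "-0.03 0 0 0; -0.05 0 0 0; -0.05 0 0 0; -0.05 0 -0.04 0; -0.05 0 -0.08 0"}}

```text
t: 15.05
eef_pos: [0.5316, -0.4052, 0.0627]
tool_rot: [-0.002, 0.692, 0.722, 0.0]
contact_force: [0.3, 0.1, -0.2]
gripper_width: 0.202
grasp_force: 0.0
```

```bash
python3 -c "
from h import *
to(.54,-.41,.1,92.6)
p=bot.read_camera('wrist');cv2.imwrite('pics/w9.png',p['img'][:,:,::-1])
p=bot.read_camera('side');cv2.imwrite('pics/s9.png',cv2.resize(p['img'][:,:,::-1],(800,600)))
for r in bot.landmark_of(p,'cap_a'):
  u,v=map(int,pix(p,r['xyz']+np.array([0,0,.014]))); print(np.round(r['xyz'],3),p['img'][v,u])
for q in ['sample_jar','cryovial_a','marker_pen','well_plate','tip_box','pipette']:
  for r in bot.landmark_of(p,q): print(q,np.round(r['xyz'],3))
"
```

```text
t 15.05 pos [ 0.532 -0.405  0.063] yaw 92.5 delta [-0.005  0.008 -0.037] spin -0.1
[ 0.458 -0.234  0.002] [196 105  13]
[ 0.407 -0.055 -0.001] [196 104   8]
[ 0.454 -0.172  0.003] [197 107   7]
[ 0.663 -0.219  0.001] [196 102   0]
sample_jar [ 0.381 -0.128 -0.002]
cryovial_a [ 0.701 -0.162  0.   ]
marker_pen [0.631 0.286 0.004]
well_plate [ 0.702  0.175 -0.004]
tip_box [0.427 0.265 0.002]
tip_box [0.581 0.104 0.004]
pipette [ 0.748 -0.078 -0.001]
```

View pics/w9.png

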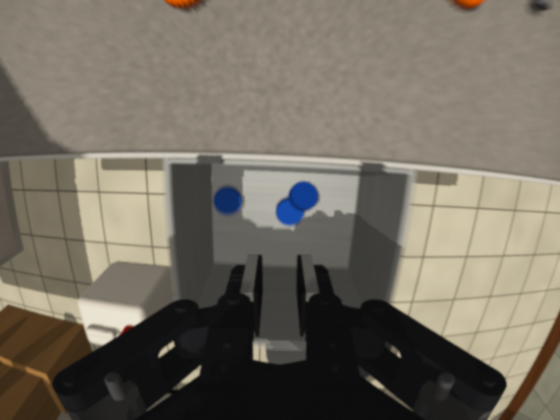

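The wrist picture shows all three blue caps lying in the bin, at (228,200), (289,211) and (303,195). The bystanders are where they started and the arm is clear, so I'm handing in.

```bash
python3 -c "
from station import bot
print(bot.hand_in())"
```

```text
the job is handed in; nothing more can be done
None
```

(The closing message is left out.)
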